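# Seat the hand mill in its cradle and test-run it with the paddle switch

## Task

Lift the hand mill and lay it down into the two saddles of its bench cradle, with its gear head over the white grinding cup, and let go of it. Only then flip its lock-off lever fully forward, towards the head, and squeeze the paddle switch fully home against the body for about two seconds as a test run. Finally let go, leaving the mill seated in the cradle, and do not knock or shift the other things on the desk.

Things in the scene. Friction and masses are not known exactly. Their poses are not given: they have to be found in the camera images.
- mill_lug (a point): Centre of the black lifting lug of the loose hand mill, an upright plate 12 mm thick (x), 50 mm wide (y), 32 mm tall, on top of the body's front end. Axes: x along the mill to its aluminium gear head, y to the paddle side, z up. Below this point: flange top 14 mm, body's top 18 mm, body's underside 62 mm, mill's underside (flanges) 66 mm. The tail end is 136 mm behind (-x), the head end 60 mm ahead.
- mill_mid (a point): Middle of the mill's grey body, same axes; 58 mm behind (-x) mill_lug and 40 mm below it. The mill weighs 0.45 to 0.7 kg, is 196 mm long and 82 mm tall over the lug. Its body is 40 mm wide (y -20 to +20) and 44 mm tall; the 10 mm long tail cap and the 6 mm collar 12 mm ahead of the lug are flanges 52 mm wide and tall. Its centre of mass is about 27 mm behind and about 37 mm below mill_lug.
- cradle_seat (a point): Where mill_lug stands when the mill is seated, with the axes that the mill then has (x to the cup end, z up); 102 mm above the desk. The mill is lowered straight down on to the saddles. It then has about 5 mm play fore and aft, as tail cap and collar straddle the two saddles, and 2.5 mm to each side.
- cradle_cup (a point): Centre of the mouth of the white grinding cup (54 mm across, 22 mm tall), 42 mm ahead of cradle_seat and 30 mm above the desk, under the seated mill's head. The fixed cradle is a plate 212 x 92 x 8 mm, centred 38 mm behind cradle_seat, with two grey U saddles 12 mm thick, 115 and 2 mm behind it: floors 40 mm, flared tops 67 mm above the desk, 45 mm wide inside, 61 mm (flare 75 mm) outside.
- lever_tip (a point): Axis of the round tip (8 mm thick, 22 mm wide across the mill) of the steel lock-off lever on top of the mill; its axes turn with the lever. The pivot lies along the mill's y, 46 mm behind mill_lug and 15 mm below it, 3 mm above the body's top, and 27 mm from the tip. A plate 5 mm thick and 20 mm wide joins them. Push it from the tail side, well above the pivot.
- mill_lever (a joint): Lock-off lever, rad: 0 leans 0.6 rad back to the tail (locked), 1.2 leans 0.6 rad forward to the head (end stop, unlocked). It stays where it is left; a push of about 2 to 3 N half-way up moves it. Below about 0.5 it blocks the paddle. It starts between 0 and 0.15.
- paddle_face (a point): Point on the outer (+y) face of the black paddle switch where to squeeze it: 78 mm behind mill_lug, 38 mm to its y side (released), 40 mm below; same axes. The paddle is a plate along the body, 78 mm long (22 to 100 mm behind mill_lug), 24 mm tall (28 to 52 mm below it), 5 mm thick. The body's far side is 20 mm the other side of the mid-plane: the pair is 58 mm wide released, 51 mm squeezed.
- mill_paddle (a joint): Paddle travel, m: 0 released, 0.007 squeezed fully home, towards the mill's -y. It springs back by itself; 5 N starts it, 9 N holds it fully home. Locked, it moves only about 2 mm.
- bottle_mid_c (a point): Bystander, to be left alone: clear reagent bottle with pink content and no stopper, 43 mm across, 103 mm tall, in the middle between the two work places. The point is its centre, half-way up.
- jar_c (a point): Bystander, to be left alone: ivory jar with a black lid, 58 mm across, 71 mm tall, behind the middle bottle. The point is its centre, half-way up.
- bung_c (a point): Bystander, to be left alone: black rubber bung, 31 mm across, 26 mm tall, in front of the middle bottle. The point is its centre, half-way up.
- flask_c (a point): Bystander, to be left alone: conical flask, 65 mm across, 107 mm tall, back left. The point is its centre, half-way up.
- dropper_c (a point): Bystander, to be left alone: amber dropper bottle with a red teat, 35 mm across, 92 mm tall, close to the cradle on its paddle side. The point is its centre, half-way up.
- cuvettes_c (a point): Bystander, to be left alone: upright black box, 31 x 31 x 81 mm, close to the mill on the side away from its paddle. The point is its centre, half-way up.

How it is judged (in metres and radians):
On the way, in this order (a step that is already met when the one before it is completed fails the run):
1. the mill lies seated in the cradle, let go, lever still back (x of mill_lug in the frame of cradle_seat between -0.01 and 0.01 m and y of mill_lug in the frame of cradle_seat between -0.006 and 0.006 m and z of mill_lug in the frame of cradle_seat between -0.005 and 0.005 m and angle between the x axis of mill_lug and the x axis of cradle_seat, either way round below 0.09 rad and angle between mill_lug's own z axis and vertical below 0.08 rad and contact force between the fingers and mill below 0.1 N and value of joint mill_lever below 0.4 rad), for 0.2 s.
2. the lock-off lever is fully forward, the paddle not yet squeezed (x of mill_lug in the frame of cradle_seat between -0.01 and 0.01 m and y of mill_lug in the frame of cradle_seat between -0.006 and 0.006 m and z of mill_lug in the frame of cradle_seat between -0.005 and 0.005 m and angle between the x axis of mill_lug and the x axis of cradle_seat, either way round below 0.09 rad and angle between mill_lug's own z axis and vertical below 0.08 rad and value of joint mill_lever above 0.95 rad and value of joint mill_paddle below 0.003 m), for 0.1 s.
3. the paddle is squeezed home between the fingers and held (x of mill_lug in the frame of cradle_seat between -0.01 and 0.01 m and y of mill_lug in the frame of cradle_seat between -0.006 and 0.006 m and z of mill_lug in the frame of cradle_seat between -0.005 and 0.005 m and angle between the x axis of mill_lug and the x axis of cradle_seat, either way round below 0.09 rad and angle between mill_lug's own z axis and vertical below 0.08 rad and value of joint mill_paddle above 0.0058 m and value of joint mill_lever above 0.9 rad and contact force between the fingers and mill above 3 N), for 1.5 s.
At the end, for the whole second after the job is handed in: The mill rests seated in the cradle (lug within 10 mm lengthwise, 6 mm sideways and 5 mm in height of cradle_seat, aligned within 0.09 rad and level within 0.08 rad), at rest, with the paddle sprung back (under 1.5 mm). The lever may stand either way at the end (x of mill_lug in the frame of cradle_seat between -0.01 and 0.01 m and y of mill_lug in the frame of cradle_seat between -0.006 and 0.006 m and z of mill_lug in the frame of cradle_seat between -0.005 and 0.005 m and angle between the x axis of mill_lug and the x axis of cradle_seat, either way round below 0.09 rad and angle between mill_lug's own z axis and vertical below 0.08 rad and value of joint mill_paddle below 0.0015 m and linear speed of mill below 0.02 m/s); the robot touches nothing.
It fails at once if a bystander on the desk shifted by more than 25 mm or tipped (distance of any of bottle_mid_c, jar_c, bung_c, flask_c, dropper_c, cuvettes_c from where it was at the start of the episode above 0.025 m or angle between any of bottle_mid_c, jar_c, bung_c, flask_c, dropper_c, cuvettes_c's own z axis and vertical above 0.35 rad).
It also fails if it takes over 61 s, if anything falls off the work surface, if the arm or the gripper's body presses on something with over 40 N, if the wrist force passes 120 N, or if a joint passes its speed limit or range.

## Robot

A 6-joint arm with a two-finger parallel gripper is mounted at the origin on a cart in front of the work surface, level with it; the furniture and walls round the work are solid. World frame = base frame: x ahead of the robot, y to its left, z up, the work surface at z = 0. Lengths are in mm, angles in rad, forces in N, time in s.
With the tool pointing down it reaches from about 350 to 975 mm from the base axis. Payload 7.1 kg.
Tool frame: the origin (TCP) lies midway between the tips of the shut fingers; the grasp point (between the pads) lies 19 mm behind it; z points along the fingers, y is the line along which they close (so a half turn about z gives the same grasp; the last joint's range is limited). The gripper opens to 88 mm and grips with 3 to 60 N. Pads are 20 mm wide; open, the fingers measure 115 mm over their backs; the gripper's body (75 mm by 178 mm) begins 61 mm behind the grasp point.
Start: joints at [-1.336, 0.423, 1.63, -0, 1.089, -0.019], TCP at [156.946, -604.957, 222.675] pointing down, gripper open.
Joint ranges: [-3, 3], [-0.9, 2.11], [0.09, 2.58], [-1.31, 4.45], [0.11, 2.69], [-2.54, 2.54]. Speed limits (rad/s): [2.39, 2.39, 3.01, 3.14, 3.14, 3.14].

## Interface

Orientations are given as a rotation vector (axis times angle).
In Python, from workcell import ctrl gives the robot as it stands. The module is installed in compiled form; this text tells all that it offers.
- The arm moves only by the tool servo_tool, never from a script. Its argument "increments" is a list of rows, each a list of 7 numbers: the shift along the world's x, y, z in cm, then the turn, a rotation vector about the world's x, y, z in degrees, then the opening, from -1 (shut) to 1 (fully open). A call has 1 to 20 rows; each row is the pose to reach, as a shift and turn from the pose commanded when the call began; what a row does not reach only later rows make up. A row lasts 1/12 s, in which the tool goes at most 41.7 mm and 7.16 degrees, less where a joint would pass 70% of its speed; a pose out of reach is approached as far as the arm can. A call with a gripper value outside its range is refused whole. The fingers move at their own pace and stop on an object; the grip force is fixed at half the most. Time passes only in rows, so rows that repeat a pose let the fingers close. It gives the time, the measured TCP pose, the force, the opening and the grip force at its end, in the units of the state.
- ctrl.get_obs(): the state, without advancing time (a new reading comes with each control period).
- ctrl.get_image(name): name is "scene" or "top" or "wrist"; returns a dict with "image" (480x640x3 uint8, red, green, blue), "fx", "fy", "cx", "cy" (pixels), "extrinsics" (4x4, takes a point from camera to world coordinates); the wrist camera has in their place "tool_from_camera" (4x4, takes a point from camera to tool coordinates, whose origin is the TCP and whose axes are the flange's). Camera axes: x right, y up, looking along -z (the intrinsics and any distortion apply to the point x, -y, -z); pixel columns grow to the right and rows downward; lengths in mm; the calibration is good to about 2 mm. A picture is of the moment at which its call begins: read the wrist's pose just before it. There is no depth.
- ctrl.close_job(): hands the job in; it is judged then, once.
The state is a dict: "t": time; "qpos": joint angles; "qvel": joint speeds; "joint_torque": joint torques, N m; "ee_pos": TCP position; "orientation": TCP orientation; "ft_force": force on the tool from outside, world axes, zero at the start; "moment": the same for the moment, N m; "width": finger opening in mm; "grasp_force": force on a finger pad.
Only numpy, scipy, OpenCV 4.12 (cv2) and the standard library are available. Lean on these libraries where they do the work, as an engineer would, in place of code of your own. Each camera call takes 0.05 s, during which the arm holds its last target. There are 200 camera calls.

## Working session

There is one attempt and no reset: what is moved stays moved. The work goes in short steps, Python scripts to look and compute and a tool call to move; the robot and the scene stay as the last step left them, time stands still between calls to the robot, and variables do not carry over. Pictures are saved under pics/ and viewed, at most 10 in all, crops included, and the job is handed in when it is done.

Besides the shell and the picture viewer there is one more tool, called after "Call:" as a command line: name --pt "numbers of a row" for each row, then --argument value for the rest. servo_tool: Moves the arm, as the interface text tells. Its arguments: {"type":"object","properties":{"increments":{"type":"array","items":{"type":"array","items":{"type":"number"}}}},"required":["increments"]}

```bash
mkdir -p pics; cat > h.py <<'E'
import numpy as np, cv2
from workcell import ctrl
def snap(name,fn):
    r=ctrl.get_image(name); cv2.imwrite('pics/'+fn,cv2.cvtColor(r['image'],cv2.COLOR_RGB2BGR)); 
    np.savez('pics/'+fn+'.npz',**{k:np.array(v) for k,v in r.items()})
    return r
def load(fn): return dict(np.load('pics/'+fn+'.npz',allow_pickle=True))
def back(r,u,v,z,T=None):
    T=r['extrinsics'] if T is None else T
    d=T[:3,:3]@np.array([(u-r['cx'])/r['fx'],-(v-r['cy'])/r['fy'],-1]); o=T[:3,3]
    return o+d*(z-o[2])/d[2]
def proj(r,P,T=None):
    T=r['extrinsics'] if T is None else T
    p=(np.array(P)-T[:3,3])@T[:3,:3]
    return np.stack([r['cx']-r['fx']*p[...,0]/p[...,2], r['cy']+r['fy']*p[...,1]/p[...,2]],-1)
E
python3 - <<'E'
from h import *
for n in('top','scene'):
    r=snap(n,n+'1.png'); print({k:v for k,v in r.items() if k!='image'})
o=ctrl.get_obs(); print(o)
E
```

```text
{'fx': 611.4683228962624, 'fy': 611.4683228962624, 'cx': 318.5980773497853, 'cy': 243.0939970993308, 'extrinsics': array([[ 2.43896828e-02,  9.95401551e-01, -9.26331225e-02,
         4.84490128e+02],
       [-9.99649244e-01,  2.52401366e-02,  8.02027506e-03,
        -1.78153436e+01],
       [ 1.03214669e-02,  9.24050189e-02,  9.95668007e-01,
         1.15491521e+03],
       [ 0.00000000e+00,  0.00000000e+00,  0.00000000e+00,
         1.00000000e+00]])}
{'fx': 515.2694007442466, 'fy': 515.2694007442466, 'cx': 317.8702149174544, 'cy': 244.23148227093728, 'extrinsics': array([[-8.26539017e-01,  2.73404976e-01, -4.92019281e-01,
         8.98594754e+01],
       [-5.62853253e-01, -4.09882695e-01,  7.17769038e-01,
         7.27481120e+02],
       [-5.42856210e-03,  8.70198768e-01,  4.92670920e-01,
         6.04336577e+02],
       [ 0.00000000e+00,  0.00000000e+00,  0.00000000e+00,
         1.00000000e+00]])}
{'t': 0.1, 'qpos': array([-1.33601524e+00,  4.23770283e-01,  1.63063499e+00,  3.47013011e-05,
        1.08860308e+00, -1.90017828e-02]), 'qvel': array([-0.00202436, -0.00326741, -0.00329997,  0.00038673,  0.0012042 ,
       -0.00037221]), 'joint_torque': array([-2.22743279e-04, -5.45612347e+01, -2.74324107e+01,  6.45711785e-02,
        1.88108470e-02, -3.95429652e-05]), 'ee_pos': array([ 156.8290141 , -604.46583862,  221.96736315]), 'orientation': array([-3.11493826e+00, -3.97368638e-01,  1.91375798e-04]), 'ft_force': array([-0.47931053,  0.63683174, -0.04854672]), 'moment': array([ 0.02607488,  0.01083324, -0.0061428 ]), 'grasp_force': 0.0, 'width': 87.97824055215746}
```

View pics/top1.png

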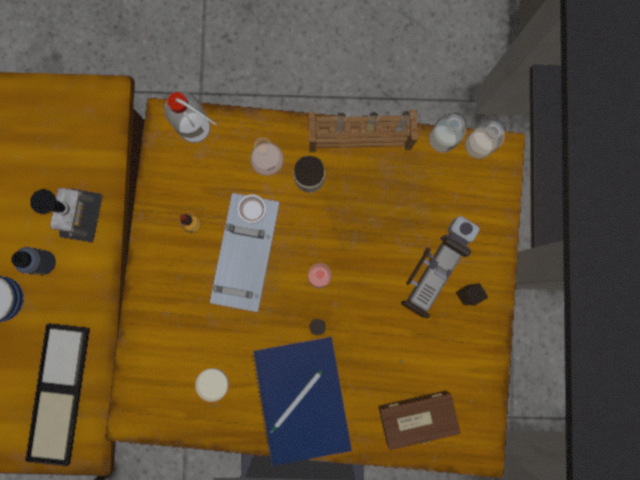

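View pics/scene1.png

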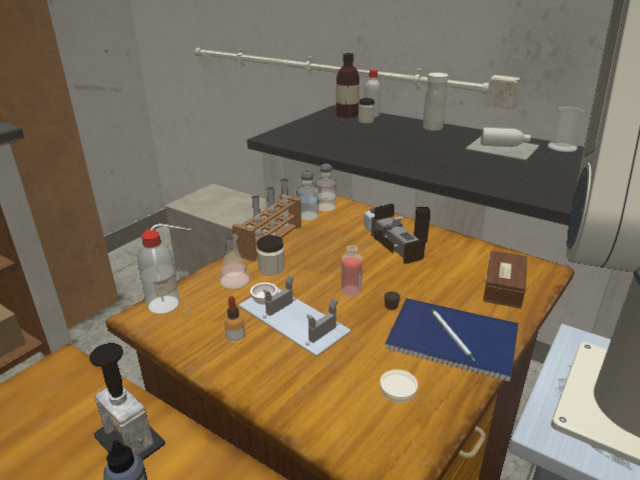

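```bash
python3 - <<'E'
from h import *
r=load('top1.png'); im=cv2.imread('pics/top1.png')
a=cv2.resize(im[205:325,395:495],None,fx=4,fy=4,interpolation=cv2.INTER_CUBIC)
b=cv2.resize(im[190:320,180:285],None,fx=4,fy=4,interpolation=cv2.INTER_CUBIC)[:480]
c=np.hstack([a,b[:480,:400]]); cv2.imwrite('pics/crop1.png',c)
for n,u,v,z in[('cup',251,209,30),('plate bl',211,303,8),('plate br',258,311,8),('tl',232,193,8),('tr',279,201,8),('lug',457,241,60),('tail',416,308,50),('cuv',472,295,81),('bottle',319,275,60),('bung',318,327,26),('drop',190,222,60),('shelf',565,250,150),('shelf',530,250,0)]: print(n,back(r,u,v,z).round(0))
E
```

```text
cup [649. 100.  30.]
plate bl [474. 171.   8.]
plate br [461.  83.   8.]
tl [682. 139.   8.]
tr [669.  50.   8.]
lug [ 596. -276.   60.]
tail [ 474. -205.   50.]
cuv [ 500. -298.   81.]
bottle [529. -29.  60.]
bung [435. -30.  26.]
drop [619. 206.  60.]
shelf [ 577. -434.  150.]
shelf [ 589. -429.    0.]
```

View pics/crop1.png

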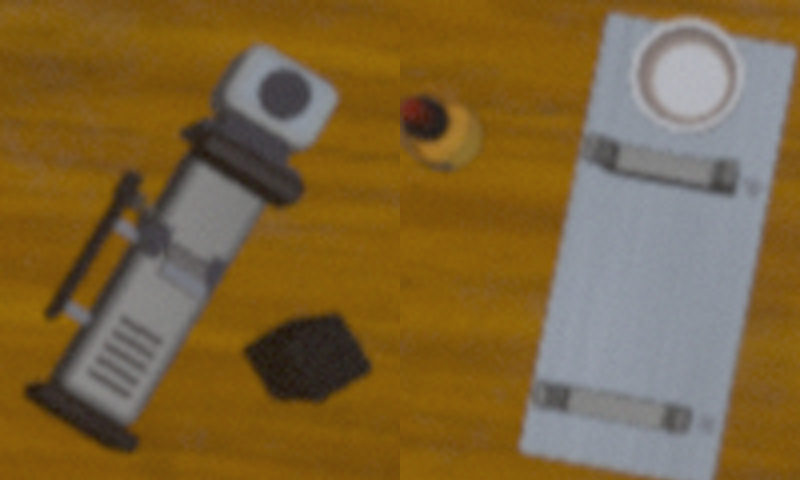

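```bash
python3 - <<'E'
from h import *
s=load('scene1.png');t=load('top1.png')
for p in[(250,142),(420,172),(600,204)]:
  for z in(0,50,100,150,200,250,300,350,400):
    P=back(s,*p,z); print(p,z,P.round(),proj(t,P).round())
E
```

```text
(250, 142) 0 [1330. -645.    0.] [ 634. -113.]
(250, 142) 50 [1227. -531.   50.] [590. -82.]
(250, 142) 100 [1125. -418.  100.] [541. -48.]
(250, 142) 150 [1022. -304.  150.] [486. -10.]
(250, 142) 200 [ 919. -191.  200.] [425.  33.]
(250, 142) 250 [817. -77. 250.] [357.  82.]
(250, 142) 300 [714.  37. 300.] [278. 137.]
(250, 142) 350 [612. 150. 350.] [188. 201.]
(250, 142) 400 [509. 264. 400.] [ 84. 274.]
(420, 172) 0 [ 686. -714.    0.] [677. 204.]
(420, 172) 50 [ 636. -595.   50.] [630. 224.]
(420, 172) 100 [ 587. -476.  100.] [577. 247.]
(420, 172) 150 [ 538. -356.  150.] [518. 272.]
(420, 172) 200 [ 488. -237.  200.] [453. 301.]
(420, 172) 250 [ 439. -118.  250.] [380. 332.]
(420, 172) 300 [390.   2. 300.] [296. 368.]
(420, 172) 350 [341. 121. 350.] [202. 409.]
(420, 172) 400 [291. 240. 400.] [ 93. 457.]
(600, 204) 0 [ 176. -767.    0.] [714. 478.]
(600, 204) 50 [ 169. -644.   50.] [663. 489.]
(600, 204) 100 [ 162. -520.  100.] [607. 501.]
(600, 204) 150 [ 154. -396.  150.] [545. 514.]
(600, 204) 200 [ 147. -273.  200.] [476. 529.]
(600, 204) 250 [ 140. -149.  250.] [398. 545.]
(600, 204) 300 [133. -25. 300.] [311. 563.]
(600, 204) 350 [126.  98. 350.] [212. 584.]
(600, 204) 400 [119. 222. 400.] [100. 608.]
```

Call:
servo_tool --pt "0 0 4 0 0 0 0.14" --pt "0 0 8 0 0 0 0.14" --pt "2 2 12 0 0 4 0.14" --pt "5 5 14 0 0 8 0.14" --pt "8 8 14 0 0 12 0.14" --pt "11 11 14 0 0 16 0.14" --pt "14 14 14 0 0 20 0.14" --pt "17 17 14 0 0 24 0.14" --pt "20 20 14 0 0 28 0.14" --pt "23 23 14 0 0 32 0.14" --pt "26 26 14 0 0 36 0.14" --pt "29 29 14 0 0 40 0.14" --pt "32 31 14 0 0 44 0.14" --pt "35 33 14 0 0 44 0.14" --pt "37 34 14 0 0 44 0.14" --pt "37 34 14 0 0 44 0.14" --pt "37 34 14 0 0 44 0.14"

```text
t: 1.52
ee_pos: [527.5, -263.9, 361.9]
orientation: [-2.737, -1.539, 0.002]
ft_force: [0.1, 0.1, 0.2]
width: 50.2
grasp_force: 0.0
```

```bash
cat >> h.py <<'E'
from scipy.spatial.transform import Rotation as Ro
def wsnap(fn):
    o=ctrl.get_obs(); r=ctrl.get_image('wrist')
    T=np.eye(4);T[:3,:3]=Ro.from_rotvec(o['orientation']).as_matrix();T[:3,3]=o['ee_pos']
    r['extrinsics']=T@r['tool_from_camera']
    cv2.imwrite('pics/'+fn,cv2.cvtColor(r['image'],cv2.COLOR_RGB2BGR))
    np.savez('pics/'+fn+'.npz',**{k:np.array(v) for k,v in r.items()})
    return o,r
E
python3 - <<'E'
from h import *
o,r=wsnap('w1.png'); print(o['t'],o['ee_pos'],o['orientation'],o['qpos'],o['width'],r['tool_from_camera'],[k for k in r])
E
```

```text
1.5167 [ 527.50694368 -263.90602619  361.8571513 ] [-2.73741487e+00 -1.53914008e+00  1.61318304e-03] [-4.83930053e-01  2.44385110e-01  1.55918966e+00 -2.45075358e-04
  1.33953961e+00  6.25077102e-02] 50.15938730098528 [[-6.26202928e-05  9.69078706e-01  2.46751814e-01  6.81888460e+01]
 [ 9.99999898e-01 -4.95141487e-05  4.48237408e-04  8.30184211e-01]
 [ 4.46595033e-04  2.46751817e-01 -9.69078604e-01 -1.63491073e+02]
 [ 0.00000000e+00  0.00000000e+00  0.00000000e+00  1.00000000e+00]] ['image', 'fx', 'fy', 'cx', 'cy', 'tool_from_camera', 'extrinsics']
```

View pics/w1.png

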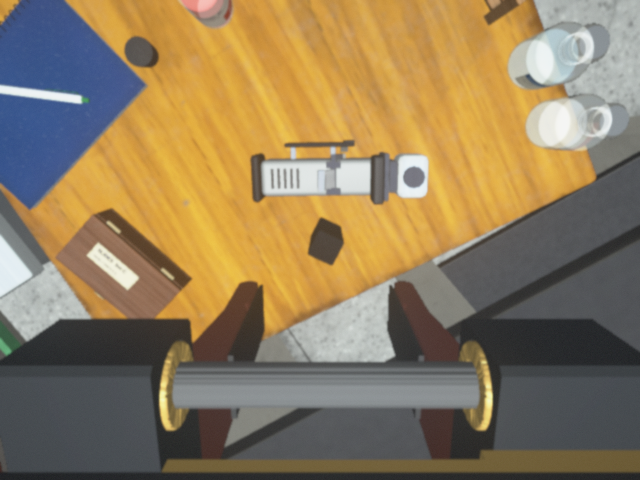

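```bash
cat >> h.py <<'E'
def mpts(L,yaw,P):  # mill frame mm -> world
    c,s=np.cos(yaw),np.sin(yaw); P=np.atleast_2d(P).astype(float)
    return np.array(L)+P@np.array([[c,s,0],[-s,c,0],[0,0,1]])
def rect(x0,x1,y0,y1,z): return [(x0,y0,z),(x1,y0,z),(x1,y1,z),(x0,y1,z)]
MILL=[rect(-136,-126,-26,26,-14),rect(-6,6,-25,25,16),rect(12,18,-26,26,-14),rect(-126,12,-20,20,-18),rect(-100,-22,33,38,-28)]
def overlay(r,img,L,yaw,x0,y0,x1,y1,f,models=MILL):
    c=cv2.resize(img[y0:y1,x0:x1],None,fx=f,fy=f,interpolation=cv2.INTER_CUBIC)
    for m in models:
        q=((proj(r,mpts(L,yaw,m))-[x0,y0]+.5)*f).round().astype(int)
        cv2.polylines(c,[q],True,(0,255,0),1)
    return c
E
python3 - <<'E'
from h import *
r=load('w1.png'); im=cv2.imread('pics/w1.png')
a=back(r,252,177,45); b=back(r,428,176,45)
d=b-a; yaw=np.arctan2(d[1],d[0]); print(a,b,np.hypot(*d[:2]),np.degrees(yaw))
L=a+np.array([np.cos(yaw),np.sin(yaw),0])*136; L[2]=66; print(L)
cv2.imwrite('pics/ov1.png',overlay(r,im,L,yaw,245,130,435,210,4))
E
```

```text
[ 470.42970386 -201.39463064   45.        ] [ 637.47793297 -301.67171999   45.        ] 194.83481592169724 -30.975898804673943
[ 587.03391061 -271.39076602   66.        ]
```

View pics/ov1.png

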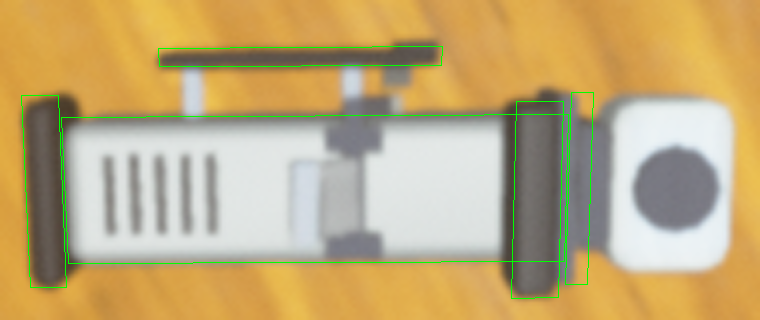

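Call:
servo_tool --pt "2.5 -0.3 -3 0 0 0 0.14" --pt "5 -0.6 -6.5 0 0 0 0.14" --pt "5.9 -0.7 -10 0 0 0 0.14" --pt "5.9 -0.7 -13.5 0 0 0 0.14" --pt "5.9 -0.7 -17 0 0 0 0.14" --pt "5.9 -0.7 -20.5 0 0 0 0.14" --pt "5.9 -0.7 -23 0 0 0 0.14" --pt "5.9 -0.7 -25 0 0 0 0.14" --pt "5.9 -0.7 -26 0 0 0 0.14" --pt "5.9 -0.7 -26 0 0 0 0.14" --pt "5.9 -0.7 -26 0 0 0 0.14"

```text
t: 2.48
ee_pos: [585.5, -272.8, 103.1]
orientation: [-2.741, -1.534, 0.0]
ft_force: [0.8, -0.1, 0.5]
width: 50.0
grasp_force: 0.0
```

```bash
python3 - <<'E'
from h import *
o,r=wsnap('w2.png'); print(o['ee_pos'],o['orientation'],o['qpos'])
im=cv2.imread('pics/w2.png')
print(proj(r,[586.5,-271.2,82]))
cv2.imwrite('pics/ov2.png',overlay(r,im,[586.5,-271.2,66],np.radians(-31),0,0,640,480,1))
E
```

```text
[ 585.48531215 -272.83088811  103.12622637] [-2.74134502e+00 -1.53437445e+00  2.13243517e-04] [-4.54456895e-01  5.98438194e-01  1.65147115e+00 -1.05296286e-04
  8.91803405e-01  9.58614925e-02]
[323.8587635  286.36130059]
```

View pics/ov2.png

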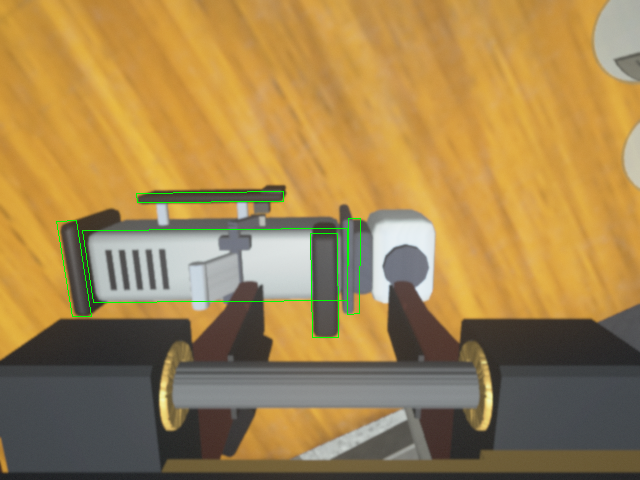

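Call:
servo_tool --pt "0.1 0.1 -1.5 0 0 0 0.14" --pt "0.1 0.1 -3 0 0 0 0.14" --pt "0.1 0.1 -4 0 0 0 0.14" --pt "0.1 0.1 -4.6 0 0 0 0.14" --pt "0.1 0.1 -4.6 0 0 0 0.14" --pt "0.1 0.1 -4.6 0 0 0 -1" --pt "0.1 0.1 -4.6 0 0 0 -1" --pt "0.1 0.1 -4.6 0 0 0 -1" --pt "0.1 0.1 -4.6 0 0 0 -1" --pt "0.1 0.1 -4.6 0 0 0 -1" --pt "0.1 0.1 -4.6 0 0 0 -1" --pt "0.1 0.1 -4.6 0 0 0 -1"

```text
t: 3.53
ee_pos: [586.8, -270.9, 56.9]
orientation: [-2.74, -1.536, 0.0]
ft_force: [-1.7, 0.8, 2.9]
width: 11.9
grasp_force: 30.0
```

Call:
servo_tool --pt "0 0 0.5 0 0 0 -1" --pt "0 0 1.5 0 0 0 -1" --pt "0 0 3 0 0 0 -1" --pt "0 0 5 0 0 0 -1" --pt "0 0 8 0 0 0 -1" --pt "0 0 11 0 0 0 -1" --pt "0 0 14 0 0 0 -1" --pt "0 0 17 0 0 0 -1" --pt "0 2 20 0 0 3 -1" --pt "-0.5 4.5 23 0 0 6 -1" --pt "-1 7.5 25 0 0 10 -1" --pt "-1.5 10.5 27 0 0 14 -1" --pt "-1.7 13.5 27 0 0 18 -1" --pt "-1.7 16.5 27 0 0 22 -1" --pt "-1.7 18.5 27 0 0 22.3 -1" --pt "-1.7 20 27 0 0 22.3 -1" --pt "-1.7 20 27 0 0 22.3 -1" --pt "-1.7 20 27 0 0 22.3 -1" --pt "-1.7 20 27 0 0 22.3 -1"

```text
t: 5.12
ee_pos: [569.7, -71.3, 326.7]
orientation: [2.392, 2.037, -0.001]
ft_force: [-0.7, 0.4, -5.5]
width: 11.7
grasp_force: 30.0
```

```bash
python3 - <<'E'
from h import *
o,r=wsnap('w3.png'); print(o['t'],o['ee_pos'],o['orientation'],o['qpos'],o['width'],o['ft_force'])
E
```

```text
5.1167 [569.68067726 -71.29485291 326.73785327] [ 2.39150012e+00  2.03705929e+00 -6.55895885e-04] [-1.45020075e-01  2.44391089e-01  1.63790482e+00 -4.09179081e-04
  1.25948598e+00  1.48353048e-02] 11.681044282437256 [-0.71714017  0.44290929 -5.5044931 ]
```

View pics/w3.png

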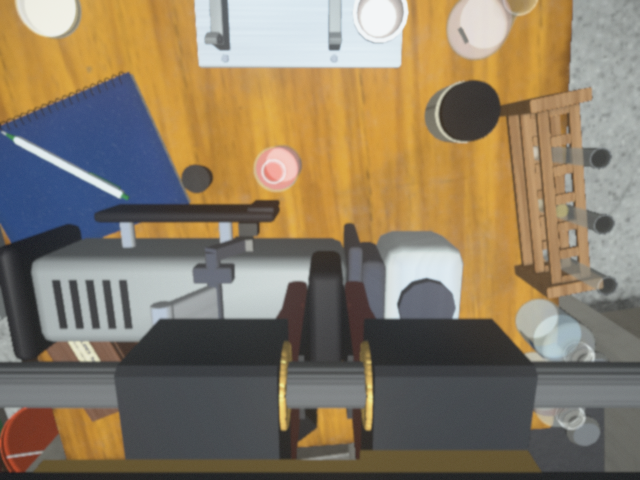

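Call:
servo_tool --pt "0 2 0 0 0 0 -1" --pt "0.2 4.5 0 0 0 0 -1" --pt "0.2 6.5 0 0 0 0 -1" --pt "0.2 8 0 0 0 0 -1" --pt "0.2 8 0 0 0 0 -1" --pt "0.2 8 0 0 0 0 -1" --pt "0.2 8 0 0 0 0 -1"

```text
t: 5.75
ee_pos: [572.0, 8.0, 326.6]
orientation: [2.392, 2.036, -0.001]
ft_force: [0.2, 0.3, -6.0]
width: 11.9
grasp_force: 30.0
```

```bash
python3 - <<'E'
from h import *
o,r=wsnap('w4.png'); print(o['t'],o['ee_pos'],o['orientation'])
im=cv2.imread('pics/w4.png')
# cradle guess: plate corners from top
t=load('top1.png')
q=np.array([back(t,*p,8) for p in[(211,303),(258,311),(232,193),(279,201)]])
c=q.mean(0); d=(q[2]+q[3]-q[0]-q[1]); yaw=np.arctan2(d[1],d[0]); S=c+38*np.array([np.cos(yaw),np.sin(yaw),0]); S[2]=102
print(S,np.degrees(yaw), mpts(S,yaw,[42,0,-72]))
CR=[rect(-144,68,-46,46,-94)]+[rect(x-6,x+6,-37.5,37.5,-35) for x in(-115,-2)]+[rect(x-6,x+6,-22.5,22.5,-62) for x in(-115,-2)]
CR.append([(42+27*np.cos(a),27*np.sin(a),-72) for a in np.arange(0,6.3,.2)])
cv2.imwrite('pics/ov4.png',overlay(r,im,S,yaw,170,0,440,200,2.9,CR))
E
```

```text
5.75 [571.96454413   8.0101935  326.60862129] [ 2.39222427e+00  2.03593594e+00 -7.80761480e-04]
[609.33250842 104.87857439 102.        ] -8.750023712106987 [[650.84368921  98.48937499  30.        ]]
```

View pics/ov4.png

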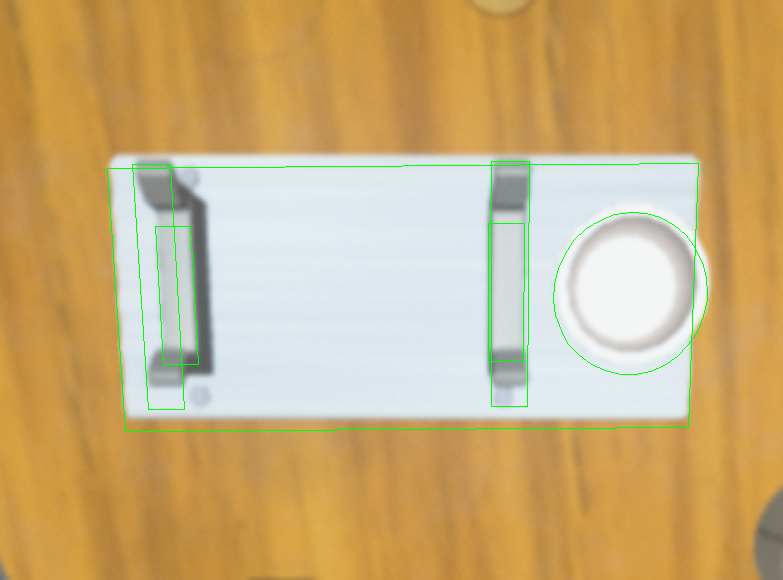

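```bash
cat > fit.py <<'E'
from h import *
from scipy.optimize import least_squares
def quad(im,roi,ker=25):
    x0,y0,x1,y1=roi; c=im[y0:y1,x0:x1].astype(int)
    m=((c[...,0]-c[...,2])>-12).astype(np.uint8)   # blue>=red
    m=cv2.morphologyEx(cv2.morphologyEx(m,cv2.MORPH_OPEN,np.ones((3,3))),cv2.MORPH_CLOSE,np.ones((ker,ker)))
    k=max(cv2.findContours(m,cv2.RETR_EXTERNAL,cv2.CHAIN_APPROX_NONE)[0],key=cv2.contourArea)
    return k[:,0,:]+[x0,y0]
def fit(r,k,S0):
    W=np.array([back(r,u,v,8) for u,v in k])[:,:2]
    def res(p):
        c,s=np.cos(p[2]),np.sin(p[2]); d=W-p[:2]; a=d@[c,s]; b=d@[-s,c]
        return np.maximum(abs(a)-p[3]/2,abs(b)-p[4]/2)
    return least_squares(res,[*S0,212,92],loss='soft_l1').x
for fn,roi in(('top1.png',(195,180,295,325)),('w4.png',(195,40,425,160))):
    r=load(fn); k=quad(cv2.imread('pics/'+fn),roi,25)
    p=fit(r,k,[571.8,110.7,-.153]); print(fn,len(k),p[:2].round(1),np.degrees(p[2]).round(2),p[3:].round(1),(p[:2]+38*np.array([np.cos(p[2]),np.sin(p[2])])).round(1))
E
python3 fit.py
```

```text
top1.png 309 [571.4 111.9] -9.19 [206.9  88.4] [609.  105.9]
w4.png 590 [573.9 114. ] -9.22 [211.3  89.9] [611.5 107.9]
```

```bash
python3 - <<'E'
from h import *
o,r=None,load('w4.png'); im=cv2.imread('pics/w4.png')
L=[572.0,8.0,335.7]; yaw=np.radians(-9.2)
for n,P in(('tailcap',MILL[0]),('lug',MILL[1]),('bodytop',MILL[3]),('bodybot+y',[(-126,20,-62),(12,20,-62)]),('paddle outer',[(-100,38,-28),(-22,38,-28),(-22,38,-52),(-100,38,-52)])): print(n,proj(r,mpts(L,yaw,P)).round(1).tolist())
g=cv2.cvtColor(im,cv2.COLOR_BGR2GRAY)
for u in(70,100,150,290): print(u,g[195:350:2,u].tolist())
print('row300',g[300,0:60:2].tolist(), g[265,290:360:2].tolist())
E
```

```text
tailcap [[9.1, 359.2], [32.2, 359.2], [10.5, 242.7], [-14.3, 242.7]]
lug [[306.2, 398.2], [339.0, 398.2], [340.2, 267.2], [304.5, 267.2]]
bodytop [[35.9, 342.3], [350.4, 342.3], [351.8, 254.4], [19.9, 254.4]]
bodybot+y [[78.7, 231.5], [346.7, 231.5]]
paddle outer [[89.4, 207.6], [271.6, 207.6], [277.7, 199.5], [115.8, 199.5]]
70 [82, 82, 81, 80, 78, 81, 81, 80, 79, 81, 79, 79, 81, 81, 75, 48, 43, 41, 41, 42, 42, 41, 45, 42, 45, 66, 81, 80, 79, 80, 84, 99, 118, 137, 151, 159, 164, 171, 174, 179, 181, 180, 156, 87, 75, 82, 95, 112, 122, 132, 146, 157, 163, 172, 177, 177, 179, 178, 180, 178, 180, 178, 179, 178, 179, 178, 179, 178, 177, 176, 172, 164, 155, 146, 144, 143, 145, 146]
100 [80, 81, 80, 81, 81, 81, 81, 75, 57, 52, 57, 59, 58, 55, 69, 78, 77, 78, 79, 78, 79, 79, 78, 78, 79, 80, 82, 81, 82, 83, 86, 102, 119, 138, 152, 163, 169, 175, 181, 186, 185, 184, 184, 183, 184, 183, 184, 185, 185, 187, 185, 185, 186, 185, 185, 185, 185, 185, 184, 183, 182, 182, 180, 174, 166, 163, 156, 167, 179, 178, 174, 166, 155, 149, 143, 146, 152, 152]
150 [81, 80, 79, 81, 75, 52, 46, 46, 46, 57, 64, 6
[... 256 characters left out ...]
1, 101, 58, 53, 54, 51, 50, 48, 51, 47, 52, 48]
290 [169, 169, 168, 169, 169, 169, 171, 171, 172, 172, 168, 154, 148, 147, 147, 147, 150, 179, 203, 207, 208, 195, 118, 84, 84, 82, 85, 85, 86, 85, 88, 104, 121, 139, 155, 169, 181, 194, 205, 211, 212, 211, 212, 181, 91, 65, 63, 64, 63, 65, 63, 62, 64, 64, 62, 62, 62, 64, 62, 60, 62, 60, 59, 59, 60, 59, 58, 61, 58, 59, 59, 57, 59, 59, 76, 94, 101, 100]
row300 [112, 98, 57, 52, 55, 68, 79, 72, 63, 56, 52, 48, 45, 44, 41, 40, 41, 46, 100, 150, 160, 171, 176, 175, 175, 177, 177, 156, 76, 60] [169, 168, 168, 168, 168, 168, 168, 168, 167, 164, 104, 50, 47, 50, 50, 48, 47, 47, 47, 46, 51, 50, 46, 48, 47, 57, 110, 102, 76, 80, 101, 108, 109, 107, 108]
```

```bash
python3 - <<'E'
from h import *
t=load('top1.png'); w=load('w4.png')
print(back(t,251.6,208.2,30),back(w,387.9-.5,98.8,30))
yaw=np.radians(-9.2)
for S in([609,105.9,102],[611.5,107.9,102]): print(mpts(S,yaw,[42,0,-72]))
for m in MILL: print(((proj(t,mpts([586.5,-271.2,66],np.radians(-31.2),m))-[395,205]+.5)*4).round().tolist())
S=[610,107,102]; x=lambda P: (((proj(w,mpts(S,yaw,P))-[170,0]+.5)*2.9).round().tolist(), ((proj(t,mpts(S,yaw,P))-[180,190]+.5)*4+[400,0]).round().tolist())
print(x([(-115-6,37.5,-35),(-115-6,-37.5,-35)]),x([(-2,22.5,-62),(-2,-22.5,-62)]))
E
```

```text
[650.99851282  98.98539387  30.        ] [651.71695599 100.45033477  30.        ]
[[650.45972313  99.18499012  30.        ]]
[[652.95972313 101.18499012  30.        ]]
[[127.0, 455.0], [138.0, 436.0], [40.0, 373.0], [28.0, 392.0]]
[[292.0, 205.0], [306.0, 182.0], [210.0, 122.0], [195.0, 144.0]]
[[298.0, 178.0], [305.0, 167.0], [207.0, 105.0], [200.0, 116.0]]
[[125.0, 428.0], [284.0, 172.0], [209.0, 124.0], [50.0, 380.0]]
[[53.0, 317.0], [142.0, 173.0], [133.0, 168.0], [43.0, 311.0]]
([[133.0, 153.0], [147.0, 399.0]], [[523.0, 404.0], [689.0, 435.0]]) ([[508.0, 216.0], [506.0, 355.0]], [[617.0, 155.0], [713.0, 173.0]])
```

Call:
servo_tool --pt "1 3 0 0 0 0 -1" --pt "2 6 0 0 0 0 -1" --pt "3 8.5 -2 0 0 0 -1" --pt "3.8 9.9 -5 0 0 0 -1" --pt "3.8 9.9 -8 0 0 0 -1" --pt "3.8 9.9 -11 0 0 0 -1" --pt "3.8 9.9 -14 0 0 0 -1" --pt "3.8 9.9 -16 0 0 0 -1" --pt "3.8 9.9 -17.6 0 0 0 -1" --pt "3.8 9.9 -17.6 0 0 0 -1" --pt "3.8 9.9 -17.6 0 0 0 -1" --pt "3.8 9.9 -17.6 0 0 0 -1"

```text
t: 6.8
ee_pos: [611.0, 107.6, 151.8]
orientation: [2.392, 2.035, 0.002]
ft_force: [0.1, 0.9, -5.3]
width: 12.2
grasp_force: 30.0
```

```bash
python3 - <<'E'
from h import *
o,r=wsnap('w5.png'); print(o['ee_pos'],o['orientation'],o['ft_force'],o['moment'])
s=snap('scene','s5.png')
im=cv2.imread('pics/s5.png'); S=np.array([610,107.3,102]);yaw=np.radians(-9.2)
L=o['ee_pos']+[0,0,9.1]
CR=[rect(-144,68,-46,46,-94)]+[rect(x-6,x+6,-37.5,37.5,-35) for x in(-115,-2)]
a=overlay(s,im,S,yaw,210,190,370,370,3.2,CR)
b=overlay(s,im,L,yaw,210,190,370,370,3.2)
c=np.hstack([cv2.resize(overlay(r,cv2.imread('pics/w5.png'),S,yaw,0,0,640,480,1,CR),None,fx=.62,fy=.62),np.zeros((298,4,3),np.uint8)])
d=cv2.resize(np.hstack([a,b]),(800,450))
cv2.imwrite('pics/ov5.png',d)
E
```

```text
[611.04916995 107.57427201 151.8424978 ] [2.39179292e+00 2.03536867e+00 2.38026626e-03] [ 0.10452329  0.92647125 -5.26812204] [-0.05152532 -0.24390038  0.02334546]
```

View pics/ov5.png

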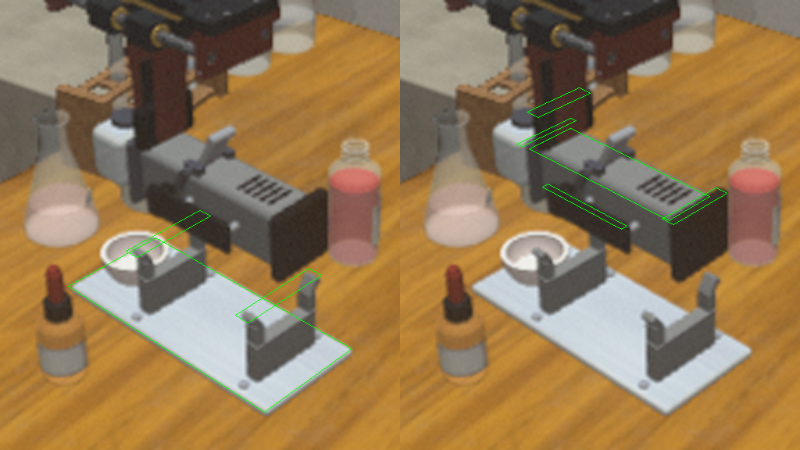

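Call:
servo_tool --pt "-0.1 0 -1.2 0 0 0 -1" --pt "-0.1 0 -2.4 0 0 0 -1" --pt "-0.1 0 -3.4 0 0 0 -1" --pt "-0.1 0 -4.2 0 0 0 -1" --pt "-0.1 0 -4.8 0 0 0 -1" --pt "-0.1 0 -5 0 0 0 -1" --pt "-0.1 0 -5 0 0 0 -1"

```text
t: 7.48
ee_pos: [609.2, 109.2, 99.5]
orientation: [-2.391, -2.036, -0.002]
ft_force: [1.6, 4.0, -8.5]
width: 11.9
grasp_force: 30.0
```

Call:
servo_tool --pt "0 0.1 0 0 0 0 -1" --pt "0 0.1 0 0 0 0 -1" --pt "0 0.1 0 0 0 0 -1"

```text
t: 7.73
ee_pos: [608.8, 109.4, 100.1]
orientation: [-2.391, -2.037, 0.0]
ft_force: [0.4, 2.7, -8.1]
width: 11.8
grasp_force: 30.0
```

Call:
servo_tool --pt "0 0.1 -0.3 0 0 0 -1" --pt "0 0.1 -0.6 0 0 0 -1" --pt "0 0.1 -0.6 0 0 0 -1" --pt "0 0.1 -0.6 0 0 0 -1"

```text
t: 8.07
ee_pos: [608.5, 109.8, 94.3]
orientation: [-2.391, -2.037, 0.002]
ft_force: [-1.1, -0.8, -5.8]
width: 12.1
grasp_force: 30.0
```

Call:
servo_tool --pt "0 0 -0.1 0 0 0 -1" --pt "0 0 -0.1 0 0 0 -1" --pt "0 0 -0.1 0 0 0 0.1" --pt "0 0 -0.1 0 0 0 0.1" --pt "0 0 -0.1 0 0 0 0.1" --pt "0 0 -0.1 0 0 0 0.1" --pt "0 0 -0.1 0 0 0 0.1" --pt "0 0 -0.1 0 0 0 0.1"

```text
t: 8.73
ee_pos: [609.1, 110.1, 93.9]
orientation: [2.392, 2.037, 0.001]
ft_force: [-0.2, -0.0, 0.6]
width: 46.8
grasp_force: 0.0
```

Call:
servo_tool --pt "0 0 2 0 0 0 0.1" --pt "0 0 5 0 0 0 0.1" --pt "0 0 8.5 0 0 0 0.1" --pt "0 0 12 0 0 -6 -1" --pt "-1 0.2 15 0 0 -12 -1" --pt "-3 0.5 18 0 0 -18 -1" --pt "-5 0.8 18 0 0 -25 -1" --pt "-7 1.2 18 0 0 -32 -1" --pt "-9 1.5 18 0 0 -39 -1" --pt "-11 1.8 18 0 0 -46 -1" --pt "-13 2.2 18 0 0 -53 -1" --pt "-15 2.5 18 0 0 -60 -1" --pt "-17 2.8 18 0 0 -67 -1" --pt "-19 3.1 18 0 0 -74 -1" --pt "-19.7 3.2 18 0 0 -81 -1" --pt "-19.7 3.2 18 0 0 -88 -1" --pt "-19.7 3.2 18 0 0 -90 -1" --pt "-19.7 3.2 18 0 0 -90 -1" --pt "-19.7 3.2 18 0 0 -90 -1"

```text
t: 10.32
ee_pos: [412.0, 142.1, 273.8]
orientation: [-3.132, 0.248, -0.001]
ft_force: [1.3, 0.0, 0.3]
width: 0.7
grasp_force: 0.0
```

```bash
python3 - <<'E'
from h import *
o,r=wsnap('w6.png'); print(o['t'],o['ee_pos'],o['orientation'],o['qpos'],o['width'])
t=snap('top','t6.png')
yaw=np.radians(-9.2); L=[609.3,109,102]
LEV=[[(-46-27*np.sin(.6),11,-15+27*np.cos(.6)),(-46-27*np.sin(.6),-11,-15+27*np.cos(.6))]]
a=overlay(r,cv2.imread('pics/w6.png'),L,yaw,200,60,460,380,1.85,MILL+LEV)
b=overlay(t,cv2.imread('pics/t6.png'),L,yaw,200,180,300,320,4.2,MILL)
h=592; pad=lambda x:cv2.copyMakeBorder(x,0,h-x.shape[0],0,0,cv2.BORDER_CONSTANT) 
c=np.hstack([pad(a),pad(b[:,:318])]); print(c.shape); cv2.imwrite('pics/ov6.png',c)
E
```

```text
10.3167 [411.96780648 142.06569741 273.83652554] [-3.13165583e+00  2.48226297e-01 -5.40069329e-04] [ 3.04781466e-01  7.05251107e-02  1.97510978e+00 -2.53936235e-05
  1.09559606e+00  2.03378585e+00] 0.6732470946565542
(592, 799, 3)
```

View pics/ov6.png

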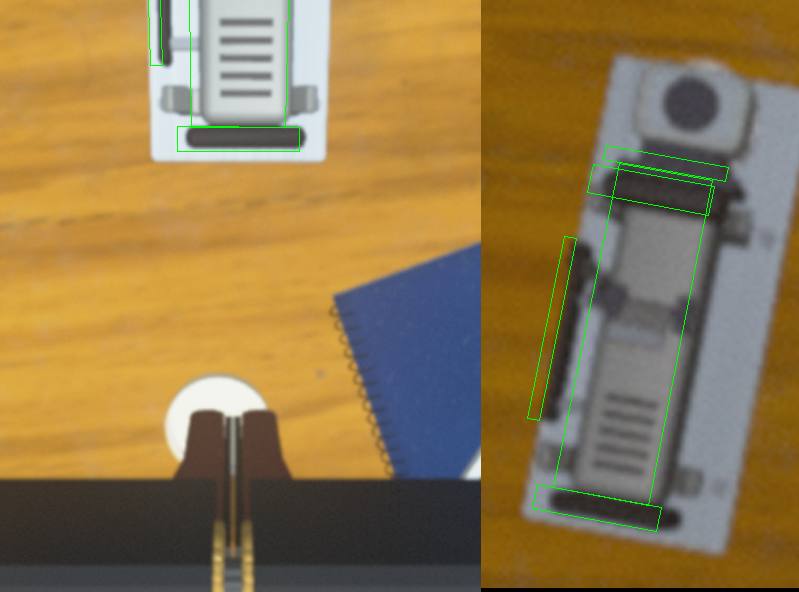

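Call:
servo_tool --pt "3 -0.6 -1 0 0 0 -1" --pt "6 -1.2 -3 0 0 0 -1" --pt "8.5 -1.7 -6 0 0 0 -1" --pt "10.3 -2 -9 0 0 0 -1" --pt "10.3 -2 -12 0 0 0 -1" --pt "10.3 -2 -15 0 0 0 -1" --pt "10.3 -2 -16.9 0 0 0 -1" --pt "10.3 -2 -16.9 0 0 0 -1" --pt "10.3 -2 -16.9 0 0 0 -1" --pt "10.3 -2 -16.9 0 0 0 -1"

```text
t: 11.25
ee_pos: [515.8, 122.2, 105.7]
orientation: [-3.131, 0.25, -0.002]
ft_force: [-0.5, 0.5, -0.3]
width: 0.3
grasp_force: 0.0
```

Call:
servo_tool --pt "0.6 -0.1 0 0 0 0 -1" --pt "1.2 -0.2 0 0 0 0 -1" --pt "1.7 -0.3 0 0 0 0 -1" --pt "2.2 -0.4 0 0 0 0 -1" --pt "2.7 -0.5 0 0 0 0 -1" --pt "3.1 -0.5 0 0 0 0 -1" --pt "3.5 -0.6 0 0 0 0 -1" --pt "3.9 -0.7 0 0 0 0 -1" --pt "4.2 -0.7 0 0 0 0 -1" --pt "4.2 -0.7 0 0 0 0 -1" --pt "4.2 -0.7 0 0 0 0 -1"

```text
t: 12.17
ee_pos: [557.3, 115.0, 104.6]
orientation: [3.132, -0.251, 0.001]
ft_force: [-1.2, -1.0, -0.0]
width: 0.7
grasp_force: 0.0
```

Call:
servo_tool --pt "0.2 0 0 0 0 0 -1" --pt "0.4 -0.1 0 0 0 0 -1" --pt "0.6 -0.1 0 0 0 0 -1" --pt "0.6 -0.1 0 0 0 0 -1"

```text
t: 12.5
ee_pos: [562.4, 114.0, 104.9]
orientation: [3.131, -0.251, -0.003]
ft_force: [-5.2, 0.3, 5.4]
width: 0.6
grasp_force: 3.5
```

```bash
cat >> h.py <<'E'
def cmpcrop(fn): pass
E
python3 - <<'E'
from h import *
print([ctrl.get_obs()[k] for k in('ee_pos','ft_force')])
E
```

```text
[array([562.4370007 , 114.01138102, 104.85686899]), array([-5.24030111,  0.25739325,  5.35566809])]
```

Call:
servo_tool --pt "0.1 0 0 0 0 0 -1" --pt "0.2 0 0 0 0 0 -1" --pt "0.2 0 0 0 0 0 -1"

```text
t: 12.75
ee_pos: [563.7, 114.0, 105.2]
orientation: [3.131, -0.251, -0.004]
ft_force: [-8.1, -0.4, 10.9]
width: 0.2
grasp_force: 6.3
```

Call:
servo_tool --pt "-0.5 0.1 0 0 0 0 -1" --pt "-1.2 0.2 0 0 0 0 -1" --pt "-1.5 0.3 2 0 0 0 -1" --pt "-2 0.6 5 0 0 0 -1" --pt "-3 1.2 6 0 0 0 1" --pt "-3 1.2 6 0 0 0 1" --pt "-3 1.2 6 0 0 0 1" --pt "-3 1.2 6 0 0 0 1" --pt "-3 1.2 6 0 0 0 1" --pt "-3 1.2 6 0 0 0 1"

```text
t: 13.58
ee_pos: [534.7, 125.7, 163.5]
orientation: [3.131, -0.251, -0.002]
ft_force: [0.3, -1.0, 0.3]
width: 37.0
grasp_force: 0.0
```

```bash
python3 - <<'E'
from h import *
o,r=wsnap('w7.png'); s=snap('scene','s7.png'); t=snap('top','t7.png')
print(o['ee_pos'],o['width'],o['ft_force'])
a=cv2.imread('pics/t6.png').astype(int)
# lever check in scene: steel lever tip predicted pixel, locked vs unlocked
L=[609,106,102]; yaw=np.radians(-9.5)
g=cv2.imread('pics/s7.png')
for th in(-.6,.6):
    P=(-46+27*np.sin(th),0,-15+27*np.cos(th)); q=proj(s,mpts(L,yaw,P))[0]; u,v=q.round().astype(int); print(th,q,g[v-3:v+4,u-3:u+4].mean((0,1)).round(),g[v-3:v+4,u-3:u+4].std((0,1)).round())
# mill pose via template: paddle / body top by fit in scene: bright grey body mask of top
E
```

```text
[534.69164306 125.72156306 163.54991798] 37.02447663452016 [ 0.26780922 -1.02660181  0.30880563]
-0.6 [299.51422616 275.30464423] [ 81. 123. 157.] [32. 16. 30.]
0.6 [287.63491559 268.96978099] [134. 133. 133.] [36. 34. 32.]
```

Call:
servo_tool --pt "0 0 0 0 0 0 1" --pt "0 0 0 0 0 0 1" --pt "0 0 0 0 0 0 1" --pt "0 0 0 0 0 0 1" --pt "0 0 0 0 0 0 1" --pt "0 0 0 0 0 0 1" --pt "0 0 0 0 0 0 1"

```text
t: 14.32
ee_pos: [535.0, 126.1, 164.7]
orientation: [-3.132, 0.251, -0.0]
ft_force: [-0.4, -0.4, 0.1]
width: 87.7
grasp_force: 0.0
```

Call:
servo_tool --pt "-0.1 0 -2.5 0 0 0 1" --pt "-0.1 0 -5 0 0 0 1" --pt "-0.1 0 -6.5 0 0 0 1" --pt "-0.1 0 -7.5 0 0 0 1" --pt "-0.1 0 -8.5 0 0 0 1" --pt "-0.1 0 -9.5 0 0 0 1" --pt "-0.1 0 -10.5 0 0 0 1" --pt "-0.1 0 -11.5 0 0 0 1" --pt "-0.1 0 -11.9 0 0 0 1" --pt "-0.1 0 -11.9 0 0 0 1" --pt "-0.1 0 -11.9 0 0 0 1"

```text
t: 15.23
ee_pos: [534.0, 126.0, 45.6]
orientation: [3.132, -0.251, -0.0]
ft_force: [-0.3, 0.2, 0.6]
width: 88.3
grasp_force: 0.0
```

Call:
servo_tool --pt "0 -0.1 0 0 0 0 0.41" --pt "0 -0.1 0 0 0 0 0.41" --pt "0 -0.1 0 0 0 0 0.41" --pt "0 -0.1 0 0 0 0 0.41" --pt "0 -0.1 0 0 0 0 0.41" --pt "0 -0.1 0 0 0 0 0.41"

```text
t: 15.73
ee_pos: [534.0, 125.1, 45.8]
orientation: [-3.131, 0.251, -0.0]
ft_force: [-0.5, -0.6, -0.2]
width: 62.1
grasp_force: 0.0
```

Call:
servo_tool --pt "0 0 0 0 0 0 0.27" --pt "0 0 0 0 0 0 0.27" --pt "0 0 0 0 0 0 0.27"

```text
t: 15.98
ee_pos: [533.9, 125.1, 45.8]
orientation: [3.132, -0.251, 0.0]
ft_force: [-1.7, 0.3, 1.9]
width: 56.1
grasp_force: 5.8
```

Nearly centred; squeeze fully.

Call:
servo_tool --pt "0 0 0 0 0 0 -1" --pt "0 0 0 0 0 0 -1" --pt "0 0 0 0 0 0 -1" --pt "0 0 0 0 0 0 -1" --pt "0 0 0 0 0 0 -1" --pt "0 0 0 0 0 0 -1"

```text
t: 16.48
ee_pos: [533.8, 124.5, 45.8]
orientation: [3.131, -0.25, -0.0]
ft_force: [-0.7, -6.2, 4.9]
width: 50.9
grasp_force: 30.0
```

Call:
servo_tool --pt "0 -0.1 0 0 0 0 -1" --pt "0 -0.1 0 0 0 0 -1" --pt "0 -0.1 0 0 0 0 -1" --pt "0 -0.1 0 0 0 0 -1" --pt "0 -0.1 0 0 0 0 -1" --pt "0 -0.1 0 0 0 0 -1" --pt "0 -0.1 0 0 0 0 -1" --pt "0 -0.1 0 0 0 0 -1" --pt "0 -0.1 0 0 0 0 -1" --pt "0 -0.1 0 0 0 0 -1" --pt "0 -0.1 0 0 0 0 -1" --pt "0 -0.1 0 0 0 0 -1" --pt "0 -0.1 0 0 0 0 -1" --pt "0 -0.1 0 0 0 0 -1" --pt "0 -0.1 0 0 0 0 -1" --pt "0 -0.1 0 0 0 0 -1" --pt "0 -0.1 0 0 0 0 -1" --pt "0 -0.1 0 0 0 0 -1" --pt "0 -0.1 0 0 0 0 -1" --pt "0 -0.1 0 0 0 0 -1"

```text
t: 18.15
ee_pos: [533.8, 124.3, 45.8]
orientation: [-3.131, 0.251, 0.0]
ft_force: [-2.3, 1.7, 5.0]
width: 50.6
grasp_force: 30.0
```

Call:
servo_tool --pt "0 0 0 0 0 0 -1" --pt "0 0 0 0 0 0 -1" --pt "0 0 0 0 0 0 -1" --pt "0 0 0 0 0 0 -1" --pt "0 0 0 0 0 0 1" --pt "0 0 0 0 0 0 1" --pt "0 0 0 0 0 0 1" --pt "0 0 0 0 0 0 1" --pt "0 0 0 0 0 0 1" --pt "0 0 0 0 0 0 1" --pt "0 0 0 0 0 0 1" --pt "0 0 0 0 0 0 1" --pt "0 0 0 0 0 0 1"

```text
t: 19.23
ee_pos: [533.9, 124.0, 45.6]
orientation: [3.131, -0.251, -0.0]
ft_force: [0.8, 0.8, -0.0]
width: 87.9
grasp_force: 0.0
```

Now retreat straight up and away, then check the seat.

Call:
servo_tool --pt "0 0.1 1.5 0 0 0 1" --pt "0 0.1 3.5 0 0 0 1" --pt "0 0.1 6 0 0 0 1" --pt "0 0.1 9 0 0 0 1" --pt "0 0.1 12 0 0 0 1" --pt "0 0.1 15 0 0 0 1" --pt "0 0.1 18 0 0 0 1" --pt "-3 0.1 21 0 0 0 1" --pt "-6 0.1 23 0 0 0 1" --pt "-9 0.1 23 0 0 0 1" --pt "-12 0.1 23 0 0 0 1" --pt "-12 0.1 23 0 0 0 1" --pt "-12 0.1 23 0 0 0 1"

```text
t: 20.32
ee_pos: [413.0, 125.0, 276.1]
orientation: [-3.131, 0.25, -0.002]
ft_force: [0.3, -0.5, -0.4]
width: 87.6
grasp_force: 0.0
```

```bash
python3 - <<'E'
from h import *
t=snap('top','t8.png'); s=snap('scene','s8.png')
# compare mill region with after-release picture, and bystanders with the start
g=lambda f:cv2.cvtColor(cv2.imread('pics/'+f),cv2.COLOR_BGR2GRAY).astype(np.float32)
for n,a,b,c in(('mill t6->t8','t6.png','t8.png',(215,190,275,310)),('dropper','top1.png','t8.png',(178,208,205,238)),('bottle','top1.png','t8.png',(303,258,337,292)),('jar','top1.png','t8.png',(290,150,330,192)),('bung','top1.png','t8.png',(305,315,330,340)),('flask','top1.png','t8.png',(248,138,286,176)),('cuv','top1.png','t8.png',(450,280,492,310))):
    x0,y0,x1,y1=c; A=g(a)[y0-8:y1+8,x0-8:x1+8]; B=g(b)[y0:y1,x0:x1]
    m=cv2.matchTemplate(A,B,cv2.TM_CCOEFF_NORMED); _,mx,_,l=cv2.minMaxLoc(m); print(n,'shift px',8-l[0],8-l[1],round(mx,3))
o=ctrl.get_obs(); print(o['t'],o['ee_pos'],o['ft_force'])
E
```

```text
mill t6->t8 shift px 0 0 0.974
dropper shift px 0 0 0.991
bottle shift px 0 0 0.992
jar shift px 0 0 0.993
bung shift px 0 0 0.989
flask shift px 0 0 0.995
cuv shift px 0 0 0.992
20.4167 [414.83443237 125.19663172 276.02024059] [-0.30172895 -0.46432122 -0.00540602]
```

```bash
python3 -c "
from workcell import ctrl; print(ctrl.close_job())"
```

```text
the job is handed in; nothing more can be done
None
```

I handed the job in at about 20 s of the 61 s allowed: the mill is seated in the cradle and released, its lever is fully forward, the paddle was squeezed home for over 2 s and let go, and the camera check showed none of the bystanders moved; no verdict was returned.

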